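# Slot the finished glaze test tile into the sample rack

### The arm

A 6-joint arm with a two-finger parallel gripper is mounted at the origin on a cart in front of the work surface, level with it; the furniture and walls round the work are solid. World frame = base frame: x ahead of the robot, y to its left, z up, the work surface at z = 0. Lengths are in m, angles in rad, forces in N, time in s.
With the tool pointing down it reaches from about 0.35 to 0.975 m from the base axis. Payload 4.9 kg.
Tool frame: the origin (TCP) lies midway between the tips of the shut fingers; the grasp point (between the pads) lies 19 mm behind it; z points along the fingers, y is the line along which they close (so a half turn about z gives the same grasp; the last joint's range is limited). The gripper opens to 85 mm and grips with 20 to 120 N. Pads are 22 mm wide; open, the fingers measure 114 mm over their backs; the gripper's body (76 mm by 85 mm) begins 54 mm behind the grasp point. The pads swing forward as they close: fully open they stand 13 mm farther back than shut.
Start: joints at [1.14, 0.053, 1.613, -0, 1.476, -0.119], TCP at [0.192, 0.595, 0.231] pointing down, gripper open.
Joint ranges: [-3.01, 3.01], [-1.01, 2.22], [0.06, 2.58], [-1.02, 4.17], [0.09, 2.62], [-3.14, 3.14]. Speed limits (rad/s): [2.57, 2.57, 3.14, 3.14, 3.14, 3.14].

### API

Orientations are given as a 3x3 rotation matrix whose columns are the frame's x, y, z axes.
In Python, from workcell import monitor, cams, order gives the robot as it stands.
- The arm moves only by the tool apply_moves, never from a script. Its argument "increments" is a list that holds one entry, the list of rows, each a list of 4 numbers: the shift along the tool's x, y, z in units of 25 mm (1.0 is 25 mm), then the turn about the tool's z in units of 6 degrees (1.0 is 6 degrees). A call has 1 to 12 rows; each row shifts and turns the commanded pose from where the row before left it, along the tool's axes as they then stand; what a row does not reach is not made up. A row lasts 1/10 s, in which the tool goes at most 50 mm and 8.59 degrees, less where a joint would pass 70% of its speed; a pose out of reach is approached as far as the arm can. A call is refused whole if a number of a shift passes 1 or a number of a turn 1, either way. A call with a gripper value outside its range is refused whole. "grip" is the opening, from -1 (shut) to 1 (fully open), so that 0 is half open, set as the call begins (left out, the last holds). The fingers move at their own pace and stop on an object; the grip force is fixed at half the most. Time passes only in rows, so rows that do not move let the fingers close. It gives the time, the measured TCP pose, the force, the opening and the grip force at its end, in the units of the state.
- monitor.get_state(): the state, without advancing time (a new reading comes with each control period).
- cams.capture(name): name is "scene" or "top"; returns a dict with "img" (400x640x3 uint8, blue, green, red), "camera_matrix" (3x3 intrinsics, pixels), "cam_to_world" (4x4, takes a point from camera to world coordinates). Camera axes: x right, y down, z forward; pixel columns grow to the right and rows downward; lengths in m; the calibration is good to about 2 mm. A picture is of the moment at which its call begins. There is no depth.
- order.sign_off(): hands the job in; it is judged then, once.
The state is a dict: "time": time; "qpos": joint angles; "dq": joint speeds; "tau": joint torques, N m; "tcp_pos": TCP position; "tcp_rot": TCP orientation; "ft_force": force on the tool from outside, world axes, zero at the start; "torque": the same for the moment, N m; "width": finger opening in m; "gripper_force": force on a finger pad.
Only numpy, scipy, OpenCV 4.12 (cv2) and the standard library are available. Lean on these libraries where they do the work, as an engineer would, in place of code of your own. Each camera call takes 0.05 s, during which the arm holds its last target. There are 200 camera calls.

### The job

Take the blue-and-olive test tile out of its wooden stand and slide it down into the empty bay of the metal sample rack, beside the white tile, so that it stands upright on its short edge with that edge fully down on the slot's floor. Leave the brown-striped tile in its stand and the white tile in its bay.

Things in the scene. Friction and masses are not known exactly. Their poses are not given: they have to be found in the camera images.
- blue_tile_center (a point): Centre of the loose tile to move: 85 x 65 x 8 mm, white body, glaze half dark blue, half olive. Stands 85 mm tall on its short edge in one of two alike wooden stands, glaze towards the robot; its upper 48 mm is free above the stand; it lifts straight out. Axes: x along its 85 mm (up at the start), y along its 65 mm, z through its thickness, out of the glaze.
- brown_tile_center (a point): Centre of the tile to leave alone: 90 x 68 x 8 mm, bands of sand, grey-green and brown, standing 90 mm tall in the other wooden stand. Axes as for the blue tile. Each stand is fixed, 70 x 108 mm in plan; its slot is 13 mm wide, slot floor 8 mm and tops of the flared lips 45 mm above the table.
- free_bay (a point): Middle of the floor (8 mm above the table) of the empty bay in the fixed metal rack (70 x 196 mm). Axes: x across the slot, y along it, z up. Slot 13 mm wide in x; its parallel walls rise 26 mm above its floor, then lips 30 degrees off vertical flare to a mouth about 25 mm wide at 36 mm. Bay 80 mm long in y between end cheeks 30 mm high. The white tile's bay is centred 88 mm towards -y.
- white_tile_center (a point): Centre of the loose plain white tile to leave alone: 98 x 68 x 8 mm, standing 98 mm tall in the other bay of the metal rack. Axes as for the blue tile.
Not all that is in view belongs to the job. What is shaped like the part that bears blue_tile_center but red is not meant.

How it is judged:
By the outcome, as a careful person would: the job done as asked, in the order asked, and still so for the second after the job is handed in, with the robot touching nothing.
It also fails if it takes over 35 s, if anything falls off the work surface, if the arm or the gripper's body presses on something with over 40 N, if the wrist force passes 120 N, or if a joint passes its speed limit or range.

## Working session

There is one attempt and no reset: what is moved stays moved. The work goes in short steps, Python scripts to look and compute and a tool call to move; the robot and the scene stay as the last step left them, time stands still between calls to the robot, and variables do not carry over. Pictures are saved under pics/ and viewed, at most 10 in all, crops included, and the job is handed in when it is done.

Besides the shell and the picture viewer there is one more tool, called after "Call:" as name(argument=value, ...), one argument or row to a line, values as JSON. apply_moves: Moves the arm, as the interface text tells. Its arguments: {"type":"object","properties":{"increments":{"type":"array"},"grip":{"type":"number"}},"required":["increments"]}

```bash
mkdir -p pics
cat > h.py <<'E'
import numpy as np,cv2
from workcell import monitor,cams,order
def cap(n,f):
    d=cams.capture(n); cv2.imwrite(f'pics/{f}.png',d['img']); np.savez(f'pics/{f}.npz',K=d['camera_matrix'],T=d['cam_to_world'],img=d['img']); return d
def ray(f,p):
    d=np.load(f'pics/{f}.npz');K,T=d['K'],d['T']
    v=T[:3,:3]@np.linalg.inv(K)@[p[0],p[1],1]; return T[:3,3],v/np.linalg.norm(v)
def atz(f,p,z):
    o,v=ray(f,p); return o+v*(z-o[2])/v[2]
def tri(f1,p1,f2,p2):
    o1,a=ray(f1,p1);o2,b=ray(f2,p2)
    s=np.linalg.lstsq(np.c_[a,-b],o2-o1,rcond=None)[0]
    A,B=o1+a*s[0],o2+b*s[1]; return (A+B)/2,np.linalg.norm(A-B)
def proj(f,P):
    d=np.load(f'pics/{f}.npz');T=d['T'];c=T[:3,:3].T@(np.array(P)-T[:3,3]);u=d['K']@c;return u[:2]/u[2]
def crop(f,x0,y0,x1,y1,k,out):
    im=cv2.imread(f'pics/{f}.png')[y0:y1,x0:x1]; cv2.imwrite(f'pics/{out}.png',cv2.resize(im,None,fx=k,fy=k,interpolation=cv2.INTER_CUBIC))
E
python3 - <<'E'
from h import *
np.set_printoptions(precision=3,suppress=True)
for n in('scene','top'):
    d=cap(n,n+'0'); print(d['camera_matrix'],d['cam_to_world'])
a=cv2.imread('pics/scene0.png');b=cv2.imread('pics/top0.png')
s=monitor.get_state();print(s)
E
```

```text
[[366.875   0.    319.999]
 [  0.    366.875 201.453]
 [  0.      0.      1.   ]] [[-0.773 -0.465  0.431  0.18 ]
 [-0.634  0.569 -0.523  0.458]
 [-0.002 -0.678 -0.735  0.69 ]
 [ 0.     0.     0.     1.   ]]
[[451.874   0.    314.503]
 [  0.    451.874 197.038]
 [  0.      0.      1.   ]] [[-0.014 -0.983  0.184  0.32 ]
 [-1.     0.011 -0.018  0.037]
 [ 0.015 -0.184 -0.983  1.145]
 [ 0.     0.     0.     1.   ]]
{'time': 0.1, 'qpos': array([ 1.14 ,  0.053,  1.614,  0.   ,  1.476, -0.119]), 'dq': array([-0.002, -0.001, -0.003,  0.001, -0.   , -0.001]), 'tau': array([  0.   , -39.49 , -37.136,  -0.   ,   0.004,  -0.   ]), 'tcp_pos': array([0.191, 0.594, 0.23 ]), 'tcp_rot': array([[-0.952,  0.307, -0.001],
       [ 0.307,  0.952, -0.002],
       [ 0.   , -0.002, -1.   ]]), 'ft_force': array([ 0.312,  0.685, -0.488]), 'torque': array([0.049, 0.023, 0.008]), 'gripper_force': 0.0, 'width': 0.08534758076496361}
```

View pics/scene0.png

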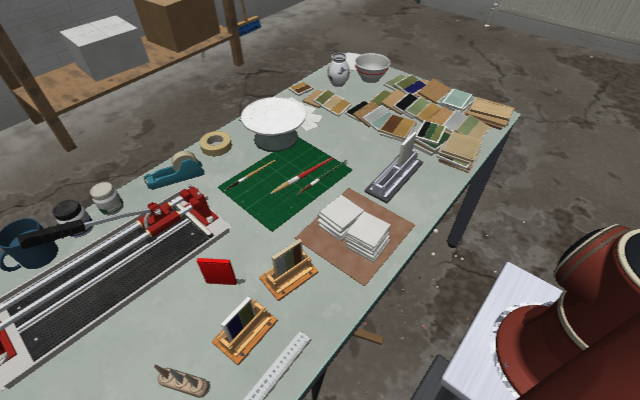

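View pics/top0.png

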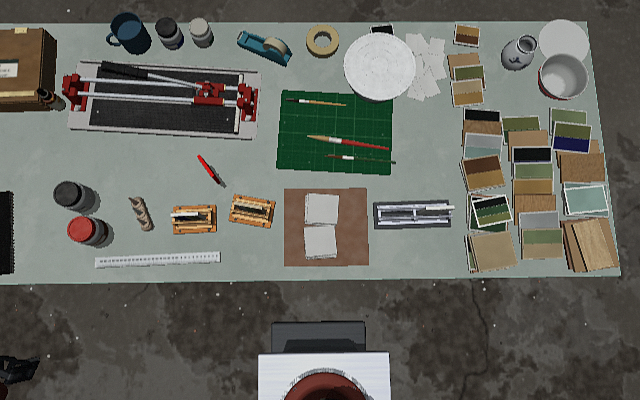

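The scene view shows the blue/olive tile in its stand at about (240,320). The brown-striped tile is at (288,258), a red decoy lies at (216,271), and the rack with the white tile is at (400,165). In the top view these are at (185,215), (255,207), (211,170) and (413,213). Could be mistaken for the target: the red block (216,271), the brown tile (288,258) and the glaze samples on the right (430,110). I choose (240,320) and will check it in a close crop.

Run:
```python
from h import *
a=cv2.imread('pics/scene0.png');b=cv2.imread('pics/top0.png')
r=lambda im,k:cv2.resize(im,None,fx=k,fy=k,interpolation=cv2.INTER_CUBIC)
A=r(a[290:365,205:285],5); B=r(b[195:245,165:245],5) # 400x375 ,400x250
C=r(a[130:205,360:440],5); D=r(b[190:240,370:460],400/90)
def st(x,y):
    y=cv2.resize(y,(400,y.shape[0])); return np.vstack([x,y[:225]])
cv2.imwrite('pics/c1.png',np.hstack([st(A,B),st(C,D)]))
```

```text
Traceback (most recent call last):
ValueError: all the input array dimensions except for the concatenation axis must match exactly, but along dimension 0, the array at index 0 has size 600 and the array at index 1 has size 597
```

Run:
```python
from h import *
a=cv2.imread('pics/scene0.png');b=cv2.imread('pics/top0.png')
r=lambda im:cv2.resize(im,None,fx=5,fy=5,interpolation=cv2.INTER_CUBIC)
A=r(a[290:365,205:285]); B=r(b[195:240,165:245])
C=r(a[130:205,360:440]); D=r(b[190:235,375:455])
cv2.imwrite('pics/c1.png',np.hstack([np.vstack([A,B]),np.vstack([C,D])]))
```

```text
(no output)
```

View pics/c1.png

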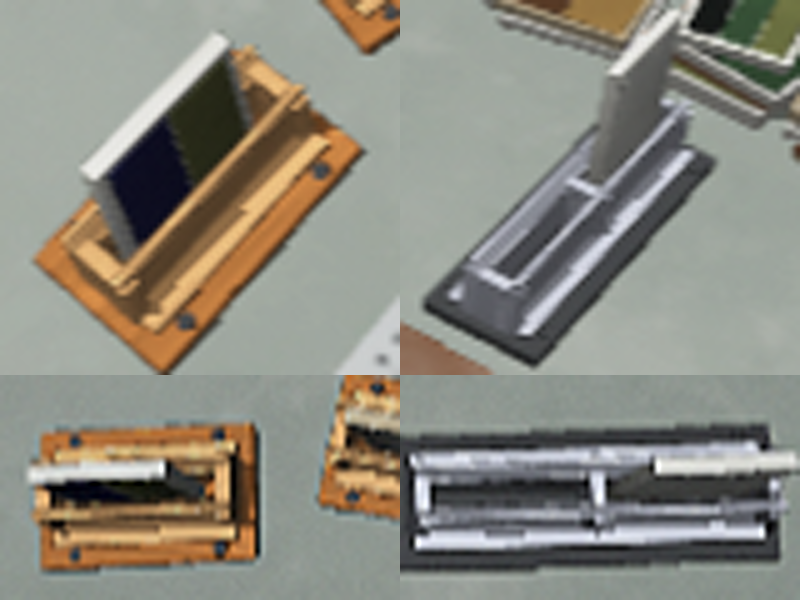

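The close crop confirms the choice: blue half left, olive half right, in the stand nearer the robot's left. The top edge shows in both views, and the rack's empty bay lies between the left cheek and the middle divider, on the +y side of the white tile. Now I triangulate.

Run:
```python
from h import *
np.set_printoptions(precision=4,suppress=True)
u=lambda x:(x+.5)/5-.5
SA=lambda x,y:(205+u(x),290+u(y)); TB=lambda x,y:(165+u(x),195+u(y-375))
SC=lambda x,y:(360+u(x-400),130+u(y)); TD=lambda x,y:(375+u(x-400),190+u(y-375))
S='scene0';T='top0'
for n,s,t in [('LB',SA(82,176),TB(29,463)),('LF',SA(103,184),TB(29,485)),('RB',SA(220,33),TB(165,460)),('RF',SA(233,44),TB(165,481)),
 ('cheek',SC(495,277),TD(423,492)),('div',SC(587,186),TD(598,490)),('whL',SC(620,74),TD(655,466)),('baseNL',SC(540,365),TD(400,570)),('baseNR',SC(714,162),TD(780,567))]:
    print(n,*tri(S,s,T,t))
for n,p in [('st FL',(40,432)),('st FR',(255,425)),('st NR',(258,556)),('st NL',(42,570))]: print(n,atz(T,TB(*p),.008))
for n,p in [('rk FR',(768,425)),('rk NR',(780,567)),('rkNL',(400,570))]: print(n,atz(T,TD(*p),.006))
b=cv2.imread('pics/top0.png')
```

```text
LB [0.4847 0.3579 0.0857] 0.002184855863443498
LF [0.4738 0.356  0.0914] 0.001320127330234324
RB [0.4844 0.2926 0.0921] 0.002065749692729133
RF [0.4753 0.2926 0.0943] 0.0006914674446444127
cheek [ 0.4844 -0.1427  0.0382] 0.0012144533090520165
div [ 0.4839 -0.2296  0.0394] 0.0017012589114026471
whL [ 0.4842 -0.2408  0.1073] 0.0030962651724903327
baseNL [ 0.4487 -0.1352  0.0037] 0.003013028137304328
baseNR [ 0.4511 -0.3269  0.0074] 0.004704597159828333
st FL [0.5136 0.3774 0.008 ]
st FR [0.516  0.2687 0.008 ]
st NR [0.4491 0.2655 0.008 ]
st NL [0.4434 0.3733 0.008 ]
rk FR [ 0.5224 -0.327   0.006 ]
rk NR [ 0.449  -0.3281  0.006 ]
rkNL [ 0.4499 -0.1344  0.006 ]
```

Measured: tile top 0.093 m (expected 0.093), centre about (0.480, 0.325), yaw about 2°. The empty bay is centred near (0.485, −0.187). All of this agrees with the given sizes. First I turn the tool so the fingers close across the tile's thickness.

Call:
apply_moves(
  increments=[
    [[0, 0, 0, 0.97], [0, 0, 0, 0.97], [0, 0, 0, 0.97], [0, 0, 0, 0.97], [0, 0, 0, 0.97], [0, 0, 0, 0.97], [0, 0, 0, 0.97], [0, 0, 0, 0.97], [0, 0, 0, 0.97], [0, 0, 0, 0.97], [0, 0, 0, 0.97], [0, 0, 0, 0.97]],
  ],
  grip=1,
)

```text
time: 1.3
tcp_pos: [0.1915, 0.5945, 0.2305]
tcp_rot: [[-0.036, 0.999, -0.001], [0.999, 0.036, -0.001], [-0.001, -0.001, -1.0]]
ft_force: [-0.0, 0.2, 0.5]
width: 0.0851
gripper_force: 0.0
```

Call:
apply_moves(
  increments=[
    [[-0.93, 0.925, 0, 0], [-0.93, 0.925, 0, 0], [-0.93, 0.925, 0, 0], [-0.93, 0.925, 0, 0], [-0.93, 0.925, 0, 0], [-0.93, 0.925, 0, 0], [-0.93, 0.925, 0, 0], [-0.93, 0.925, 0, 0], [-0.93, 0.925, 0, 0], [-0.93, 0.925, 0, 0], [-0.93, 0.925, 0, 0], [-0.93, 0.925, 0, 0]],
  ],
)

```text
time: 2.5
tcp_pos: [0.4807, 0.326, 0.2307]
tcp_rot: [[-0.04, 0.999, -0.001], [0.999, 0.04, -0.0], [-0.0, -0.001, -1.0]]
ft_force: [0.1, 0.1, 0.7]
width: 0.0852
gripper_force: 0.0
```

Run:
```python
from h import *
print(monitor.get_state()['tcp_pos'])
for n in('scene','top'): cap(n,n+'1')
r=lambda im,k:cv2.resize(im,None,fx=k,fy=k,interpolation=cv2.INTER_CUBIC)
a=cv2.imread('pics/scene1.png');b=cv2.imread('pics/top1.png')
cv2.imwrite('pics/c2.png',np.hstack([r(a[240:370,180:310],3),r(b[150:280,130:260],3)]))
```

```text
[0.48073693 0.3259958  0.23069415]
```

View pics/c2.png

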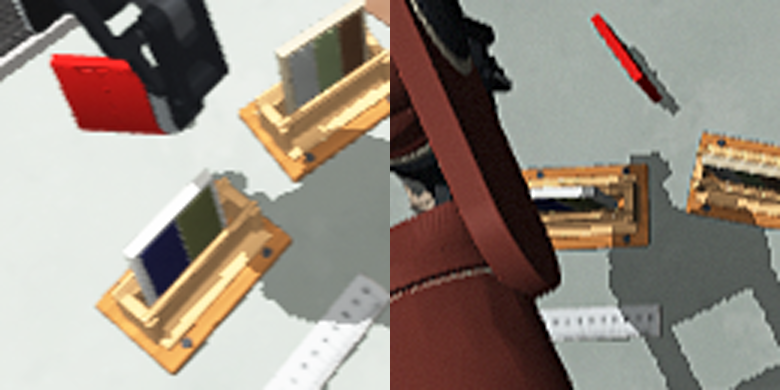

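The gripper hovers above the blue tile with nothing in the way; the red block and the brown tile are clear. Going down.

Call:
apply_moves(
  increments=[
    [[0, -0.03, 0.9, 0], [0, 0, 0.9, 0], [0, 0, 0.9, 0], [0, 0, 0.9, 0], [0, 0, 0.8, 0], [0, 0, 0.7, 0], [0, 0, 0.6, 0], [0, 0, 0.5, 0], [0, 0, 0.4, 0], [0, 0, 0.2, 0], [0, 0, 0, 0]],
  ],
)

```text
time: 3.7
tcp_pos: [0.4791, 0.327, 0.0607]
tcp_rot: [[-0.04, 0.999, -0.001], [0.999, 0.04, -0.0], [-0.0, -0.001, -1.0]]
ft_force: [-0.8, 0.5, 1.4]
width: 0.0852
gripper_force: 0.0
```

Call:
apply_moves(
  increments=[
    [[0, 0, 0, 0], [0, 0, 0, 0], [0, 0, 0, 0], [0, 0, 0, 0], [0, 0, 0, 0], [0, 0, 0, 0], [0, 0, 0, 0], [0, 0, 0, 0]],
  ],
  grip=-1,
)

```text
time: 4.5
tcp_pos: [0.4796, 0.3272, 0.0616]
tcp_rot: [[-0.04, 0.999, 0.0], [0.999, 0.04, 0.0], [0.0, 0.0, -1.0]]
ft_force: [-0.4, 0.3, 1.7]
width: 0.007
gripper_force: 59.3
```

The tile is held (59 N) with almost no side force. Lifting.

Call:
apply_moves(
  increments=[
    [[0, 0, -0.3, 0], [0, 0, -0.5, 0], [0, 0, -0.6, 0], [0, 0, -0.7, 0], [0, 0, -0.8, 0], [0, 0, -0.9, 0], [0, 0, -0.9, 0], [0, 0, -0.6, 0], [0, 0, -0.3, 0], [0, 0, 0, 0]],
  ],
)

```text
time: 5.5
tcp_pos: [0.48, 0.3275, 0.203]
tcp_rot: [[-0.04, 0.999, 0.002], [0.999, 0.04, 0.001], [0.001, 0.002, -1.0]]
ft_force: [0.2, 0.7, -1.3]
width: 0.0068
gripper_force: 58.8
```

Run:
```python
from h import *
np.set_printoptions(precision=4,suppress=True)
s=monitor.get_state();print(s['tcp_pos'],s['ft_force'],s['width'])
for n in('scene','top'): cap(n,n+'2')
r=lambda im,k:cv2.resize(im,None,fx=k,fy=k,interpolation=cv2.INTER_CUBIC)
a=cv2.imread('pics/scene2.png');b=cv2.imread('pics/top2.png')
p=proj('scene2',s['tcp_pos']).astype(int);print(p)
cv2.imwrite('pics/c3.png',r(a[p[1]-60:p[1]+60,p[0]-70:p[0]+70],5))
```

```text
[0.48   0.3275 0.203 ] [ 0.2089  0.6598 -1.2759] 0.006783816137004149
[222 278]
```

View pics/c3.png

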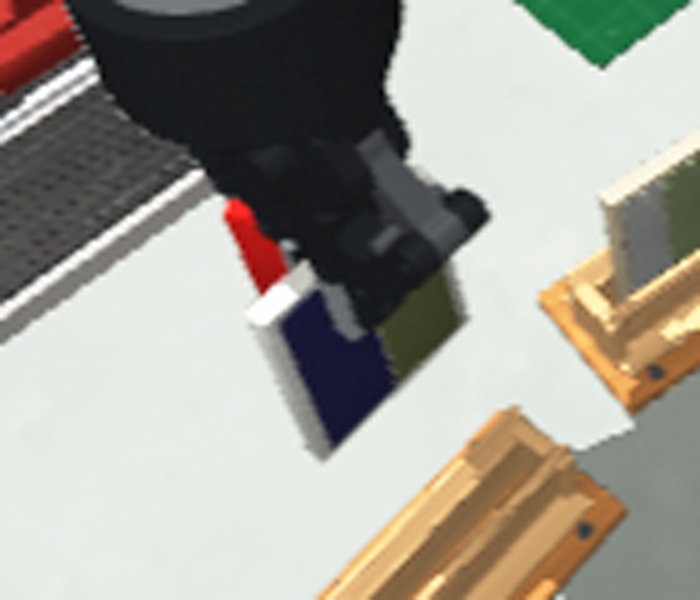

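The tile hangs upright in the fingers and the stand is empty. Bottom corners of the glaze are at crop (326,458) and (467,318); I'll use them to check where the tile sits in the grip.

Run:
```python
from h import *
np.set_printoptions(precision=4,suppress=True)
q=lambda x,y:(152+(x+.5)/5-.5,218+(y+.5)/5-.5)
for p in [(328,459),(467,318)]: print(atz('scene2',q(*p),.1494))
print(atz('scene2',q(281,321),.2344))
```

```text
[0.4759 0.3552 0.1494]
[0.4793 0.2929 0.1494]
[0.4721 0.3527 0.2344]
```

Call:
apply_moves(
  increments=[
    [[-0.3, 0, 0, 0.38], [-0.6, 0, 0, 0], [-0.9, 0, 0, 0], [-0.9, 0, 0, 0], [-0.9, 0, 0, 0], [-0.9, 0, 0, 0], [-0.9, 0, 0, 0], [-0.9, 0, 0, 0], [-0.9, 0, 0, 0], [-0.9, 0, 0, 0], [-0.9, 0, 0, 0], [-0.9, 0, 0, 0]],
  ],
)

```text
time: 6.8
tcp_pos: [0.4789, 0.0778, 0.2005]
tcp_rot: [[0.001, 1.0, -0.001], [1.0, -0.001, -0.0], [-0.0, -0.001, -1.0]]
ft_force: [0.1, -0.1, -0.0]
width: 0.0072
gripper_force: 58.8
```

Call:
apply_moves(
  increments=[
    [[-0.9, 0, 0, 0], [-0.9, 0, 0, 0], [-0.9, 0, 0, 0], [-0.9, 0, 0, 0], [-0.9, 0, 0, 0], [-0.9, 0, 0, 0], [-0.9, 0, 0, 0], [-0.9, 0, 0, 0], [-0.9, 0, 0, 0], [-0.8, 0, 0, 0], [-0.5, 0, 0, 0], [-0.2, 0, 0, 0]],
  ],
)

```text
time: 8.0
tcp_pos: [0.4791, -0.1615, 0.2008]
tcp_rot: [[0.002, 1.0, -0.001], [1.0, -0.002, 0.0], [0.0, -0.001, -1.0]]
ft_force: [-0.1, -0.3, -0.7]
width: 0.007
gripper_force: 58.8
```

Call:
apply_moves(
  increments=[
    [[0, 0, 0, 0], [0, 0, 0, 0]],
  ],
)

```text
time: 8.2
tcp_pos: [0.4797, -0.1598, 0.2011]
tcp_rot: [[-0.001, 1.0, -0.0], [1.0, 0.001, 0.001], [0.001, -0.0, -1.0]]
ft_force: [0.4, -0.0, -0.1]
width: 0.007
gripper_force: 58.8
```

Call:
apply_moves(
  increments=[
    [[-0.5, 0.12, 0, 0], [-0.48, 0.1, 0, 0], [0, 0, 0.5, 0], [0, 0, 0.8, 0], [0, 0, 0.8, 0], [0, 0, 0.7, 0], [0, 0, 0.3, 0], [0, 0, 0.1, 0], [0, 0, 0, 0], [0, 0, 0, 0]],
  ],
)

```text
time: 9.2
tcp_pos: [0.486, -0.1852, 0.1224]
tcp_rot: [[-0.0, 1.0, 0.002], [1.0, 0.0, -0.001], [-0.001, 0.002, -1.0]]
ft_force: [0.8, 0.5, -0.3]
width: 0.0073
gripper_force: 58.8
```

Run:
```python
from h import *
np.set_printoptions(precision=4,suppress=True)
s=monitor.get_state();print(s['tcp_pos'],s['ft_force'],s['width'])
for n in('scene','top'): cap(n,n+'3')
r=lambda im,k:cv2.resize(im,None,fx=k,fy=k,interpolation=cv2.INTER_CUBIC)
a=cv2.imread('pics/scene3.png');b=cv2.imread('pics/top3.png')
cv2.imwrite('pics/c4.png',np.hstack([r(a[120:210,355:445],5),r(b[170:260,370:440],5)]))
```

```text
[ 0.486  -0.1852  0.1224] [ 0.775   0.4677 -0.291 ] 0.007275271193681905
```

View pics/c4.png

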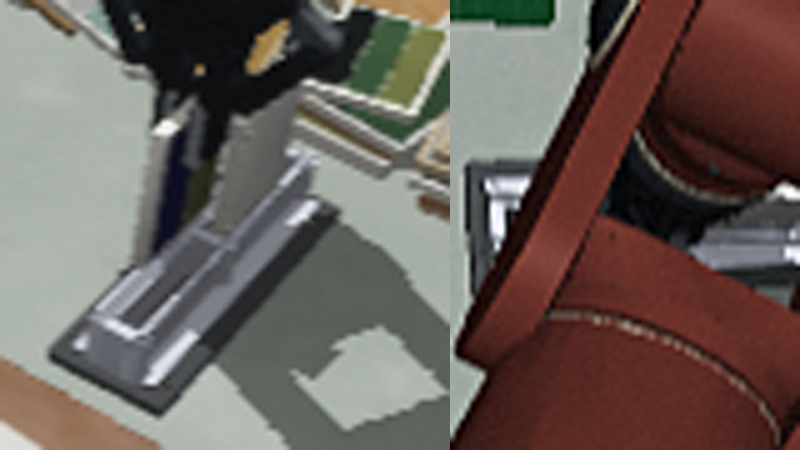

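```bash
python3 - <<'E'
from h import *
np.set_printoptions(precision=1,suppress=True)
c=lambda P:(proj('scene3',P)-[355,120]+.5)*5-.5
zb=.0688
for y in(-.155,-.22):
  for x in(.482,.490): print('bot',x,y,c([x,y,zb]),'top',c([x,y,zb+.085]))
for x in(.473,.498): print('mouth',x,c([x,-.147,.044]),c([x,-.227,.044]))
E
python3 - <<'E'
import sys;sys.path.insert(0,'.')
E
python3 -c "
from h import *
crop('scene3',370,135,430,195,10,'c5')"
```

```text
bot 0.482 -0.155 [143.7 271.2] top [166.6 135.9]
bot 0.49 -0.155 [130.  264.2] top [151.9 129. ]
bot 0.482 -0.22 [212.5 204.1] top [239.5  69.3]
bot 0.49 -0.22 [199.1 197.6] top [225.   62.9]
mouth 0.473 [144.1 323.8] [227.2 240.5]
mouth 0.498 [102.2 301.8] [186.2 220.4]
```

View pics/c5.png

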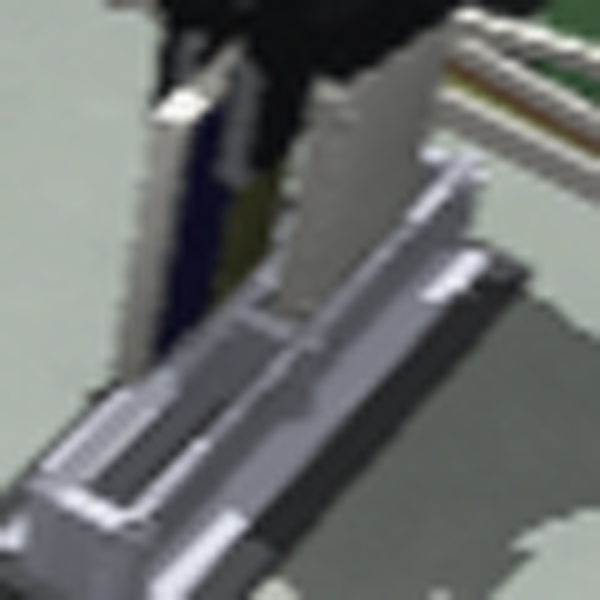

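The tile's top corners (155,110) and (190,120) fall within a pixel of where the planned pose puts them. It is above the empty bay and clear of the white tile, so I lower it gently while watching the force.

Call:
apply_moves(
  increments=[
    [[0, 0, 0.3, 0], [0, 0, 0.3, 0], [0, 0, 0.3, 0], [0, 0, 0.2, 0], [0, 0, 0.1, 0], [0, 0, 0, 0]],
  ],
)

```text
time: 9.9
tcp_pos: [0.485, -0.1846, 0.0906]
tcp_rot: [[-0.0, 1.0, -0.001], [1.0, 0.0, 0.001], [0.001, -0.001, -1.0]]
ft_force: [-1.0, 0.2, -1.8]
width: 0.0071
gripper_force: 58.8
```

Call:
apply_moves(
  increments=[
    [[0, 0, 0.15, 0], [0, 0, 0.15, 0], [0, 0, 0.1, 0], [0, 0, 0, 0]],
  ],
)

```text
time: 10.3
tcp_pos: [0.485, -0.1847, 0.0808]
tcp_rot: [[-0.0, 1.0, -0.001], [1.0, 0.0, 0.001], [0.001, -0.001, -1.0]]
ft_force: [0.3, 0.2, -0.0]
width: 0.007
gripper_force: 58.8
```

Inside the parallel walls with no contact force. Continuing down.

Call:
apply_moves(
  increments=[
    [[0, 0, 0.2, 0], [0, 0, 0.2, 0], [0, 0, 0.15, 0], [0, 0, 0.1, 0], [0, 0, 0, 0], [0, 0, 0, 0]],
  ],
)

```text
time: 10.9
tcp_pos: [0.4854, -0.1849, 0.065]
tcp_rot: [[-0.0, 1.0, -0.0], [1.0, 0.0, -0.0], [-0.0, -0.0, -1.0]]
ft_force: [0.6, -0.5, -0.6]
width: 0.0072
gripper_force: 58.8
```

Call:
apply_moves(
  increments=[
    [[0, 0, 0.05, 0], [0, 0, 0.05, 0], [0, 0, 0.03, 0], [0, 0, 0, 0], [0, 0, 0, 0]],
  ],
)

```text
time: 11.4
tcp_pos: [0.4854, -0.1848, 0.0618]
tcp_rot: [[-0.0, 1.0, -0.0], [1.0, 0.0, 0.0], [0.0, -0.0, -1.0]]
ft_force: [-0.4, 0.2, -0.8]
width: 0.0073
gripper_force: 58.8
```

Call:
apply_moves(
  increments=[
    [[0, 0, 0.04, 0], [0, 0, 0.04, 0], [0, 0, 0, 0], [0, 0, 0, 0]],
  ],
)

```text
time: 11.8
tcp_pos: [0.4858, -0.185, 0.0616]
tcp_rot: [[-0.0, 1.0, 0.0], [1.0, 0.0, -0.0], [-0.0, 0.0, -1.0]]
ft_force: [-2.2, 0.2, 9.4]
width: 0.0071
gripper_force: 60.3
```

Floor contact at 9 N, at the same height as in the stand. Releasing.

Call:
apply_moves(
  increments=[
    [[0, 0, 0, 0], [0, 0, 0, 0], [0, 0, 0, 0], [0, 0, 0, 0], [0, 0, 0, 0], [0, 0, 0, 0], [0, 0, 0, 0], [0, 0, 0, 0]],
  ],
  grip=1,
)

```text
time: 12.6
tcp_pos: [0.4854, -0.1848, 0.0598]
tcp_rot: [[-0.0, 1.0, -0.0], [1.0, 0.0, -0.0], [-0.0, -0.0, -1.0]]
ft_force: [0.9, -0.8, -0.8]
width: 0.0851
gripper_force: 0.0
```

Call:
apply_moves(
  increments=[
    [[0, 0, -0.3, 0], [0, 0, -0.6, 0], [0, 0, -0.9, 0], [0, 0, -0.9, 0], [0, 0, -0.9, 0], [0, 0, -0.9, 0], [0, 0, -0.9, 0], [0, 0, -0.9, 0], [0.5, 0, -0.6, 0], [0.9, 0, 0, 0], [0.9, 0, 0, 0], [0.9, 0, 0, 0]],
  ],
)

```text
time: 13.8
tcp_pos: [0.4852, -0.1033, 0.2333]
tcp_rot: [[-0.0, 1.0, 0.001], [1.0, 0.0, 0.0], [0.0, 0.001, -1.0]]
ft_force: [0.3, 0.3, -0.5]
width: 0.0854
gripper_force: 0.0
```

Call:
apply_moves(
  increments=[
    [[0.9, 0, 0, 0], [0.9, 0, 0, 0], [0.9, 0, 0, 0], [0.9, 0, 0, 0], [0.9, 0, 0, 0], [0.9, 0, 0, 0], [0.9, 0, 0, 0], [0.5, 0, 0, 0], [0, 0, 0, 0], [0, 0, 0, 0]],
  ],
)

```text
time: 14.8
tcp_pos: [0.4852, 0.0651, 0.2325]
tcp_rot: [[-0.001, 1.0, 0.0], [1.0, 0.001, -0.001], [-0.001, 0.0, -1.0]]
ft_force: [0.2, -0.1, -0.7]
width: 0.0856
gripper_force: 0.0
```

Run:
```python
from h import *
np.set_printoptions(precision=4,suppress=True)
s=monitor.get_state();print(s['time'],s['tcp_pos'],s['ft_force'],s['width'])
for n in('scene','top'): cap(n,n+'4')
r=lambda im,k:cv2.resize(im,None,fx=k,fy=k,interpolation=cv2.INTER_CUBIC)
a=cv2.imread('pics/scene4.png');b=cv2.imread('pics/top4.png')
cv2.imwrite('pics/c6.png',np.hstack([r(a[120:210,355:435],5),r(b[170:260,375:455],5)]))
c=lambda P:(proj('scene4',P)-[355,120]+.5)*5-.5
t=lambda P:(proj('top4',P)-[375,170]+.5)*5-.5+[400,0]
for y in(-.155,-.22):
  for x in(.482,.490): print(x,y,c([x,y,.093]),t([x,y,.093]))
```

```text
14.8 [0.4852 0.0651 0.2325] [ 0.1615 -0.0538 -0.7173] 0.08560068827769524
0.482 -0.155 [149.8901 234.6096] [467.9134 205.5248]
0.49 -0.155 [135.9415 227.6526] [467.1665 188.7994]
0.482 -0.22 [219.7982 167.5753] [605.0084 203.9222]
0.49 -0.22 [206.1012 161.1228] [604.074 187.217]
```

View pics/c6.png

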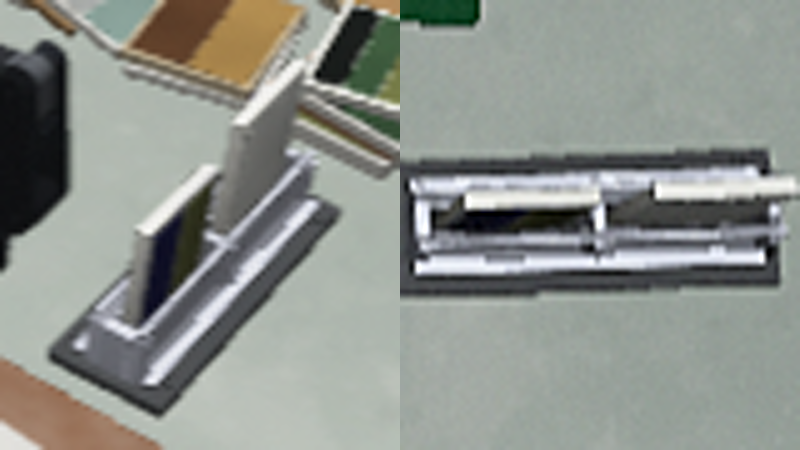

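The blue tile stands upright in the bay. Its top corners at (137,230) and (215,165) match the fully seated height of 0.093 m, and the white tile is unmoved. Handing in.

```bash
python3 -c "
from workcell import order
print(order.sign_off())"
```

```text
the job is handed in; nothing more can be done
None
```

The blue-and-olive tile now stands upright and fully down in the rack's empty bay, the brown and white tiles were left alone, and the job was handed in at about 15 s; no verdict was returned.

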